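Put the pink-handled puzzle away on its own rails

ROBOT

A 7-joint arm with a two-finger parallel gripper is mounted at the origin on the work surface. World frame = base frame: x ahead of the robot, y to its left, z up, the work surface at z = 0. Lengths are in m, angles in rad, forces in N, time in s.
With the tool pointing down it reaches from about 0.35 to 0.9 m from the base axis. Payload 8.1 kg.
Tool frame: the origin (TCP) lies between the finger pads; the fingertips stand 17 mm ahead of it and the grasp point (between the pads) lies 2 mm behind it; z points along the fingers, y is the line along which they close (so a half turn about z gives the same grasp; the last joint's range is limited). The gripper opens to 92 mm and grips with 3 to 60 N. Pads are 19 mm wide; open, the fingers measure 130 mm over their backs; the gripper's body (75 mm by 190 mm) begins 47 mm behind the grasp point.
Start: joints at [1.01, 0.434, 0.025, 1.573, -0.012, 1.134, -0.075], TCP at [0.276, -0.561, 0.244] pointing down, gripper open.
Joint ranges: [-2.62, 2.62], [-0.44, 2.09], [-1.27, 1.32], [0.08, 2.57], [-1.32, 4.46], [0.12, 2], [-2.74, 2.74]. Speed limits (rad/s): [2.22, 2.22, 3.01, 3.01, 3.14, 3.14, 3.14].

INTERFACE

Orientations are given as a rotation vector (axis times angle).
In Python, from cell import observe, get_image, calibration, sign_off, look_for, regions_of, landmark_of gives the robot as it stands.
- The arm moves only by the tool jog_arm, never from a script. Its argument "plan" is a list of rows, each an object with "offset": the shift along the tool's x, y, z normalised to -1 to 1, where 1 is 0.15 m, a list of three; "twist": the turn, a rotation vector about the tool's x, y, z normalised to -1 to 1, where 1 is 2 pi rad, a list of three; "fingers": the gripper command: -1 is shut, 1 is fully open, values between are in proportion. In form: [{"offset": [x, y, z], "twist": [ax, ay, az], "fingers": fingers}, ...]. A call has 1 to 20 rows; each row is the pose to reach, as a shift and turn from the pose commanded when the call began, along the tool's axes at that moment, turning the shorter way round; what a row does not reach only later rows make up. A row lasts 1/8 s, in which the tool goes at most 62.5 mm and 10.7 degrees, less where a joint would pass 70% of its speed; a pose out of reach is approached as far as the arm can. A call with a number of a shift or a turn outside -1 to 1 is refused whole. A call with a gripper value outside its range is refused whole. The fingers move at their own pace and stop on an object; "newtons" is the grip in N (left out, the last holds). Time passes only in rows, so rows that repeat a pose let the fingers close. It gives the time, the measured TCP pose, the force, the opening and the grip force at its end, in the units of the state.
- observe(): the state, without advancing time (a new reading comes with each control period).
- get_image(name): name is "scene" or "top"; returns the picture (384x512x3 uint8, red, green, blue); there is no depth.
- calibration(name): a dict with "fov_y" (degrees; the focal length in pixels is half the picture's height over the tangent of half this angle, whatever the lens; pixels are square), "cx", "cy" (the principal point, pixels), "k1" (the pictures are not rectified: a ray, as slopes to the right and down, at radius r is drawn at 1 + k1 r^2 times it, then the intrinsics apply), "position" and "attitude" of the camera in the world. Camera axes: x right, y down, z forward; pixel columns grow to the right and rows downward; lengths in m; the calibration is good to about 2 mm. A picture is of the moment at which its call begins. calibration takes no time and is no camera call.
- sign_off(): hands the job in; it is judged then, once.
Trained networks look in the newest picture that a camera, given by its name, has taken for a name from the list of things; names that differ only in an ending like _2 or _b are one class to them, and where a whole thing is asked for, a point or a joint stands for the part that bears it (a point fixed in the world has none). Each returns a list of dicts, best first, with "conf" (0 to 1); they miss things now and then, are a little off and sometimes report something else, mostly with a low value. They report only what shows in the picture. A call takes as long as a camera call.
- look_for(thing, camera): "box" ([left, top, width, height] as shares, 0 to 1, of the picture: columns of its width, rows of its height, round what is visible of it).
- regions_of(thing, camera): "region" (384x512 bool, what is visible of it) and "box" ([left, top, width, height] as shares, 0 to 1, of the picture: columns of its width, rows of its height, round what is visible of it).
- landmark_of(thing, camera): "at" ([row, column] as shares, 0 to 1, of the picture: columns of its width, rows of its height: a listed point, or the origin of a listed thing).
The state is a dict: "clock": time; "joints": joint angles; "dq": joint speeds; "joint_efforts": joint torques, N m; "position": TCP position; "ee_rot": TCP orientation; "force": force on the tool from outside, world axes, zero at the start; "ft_torque": the same for the moment, N m; "width": opening from 0.0 (shut) to 1.0 (fully open); "gripper_force": force on a finger pad.
Only numpy, scipy, OpenCV 4.12 (cv2) and the standard library are available. Lean on these libraries where they do the work, as an engineer would, in place of code of your own. Each camera call takes 0.05 s, during which the arm holds its last target. There are 200 camera calls.

TASK

Tidy up the playroom table: take the wooden puzzle board with the pink handle and slide it, handle outwards, into the wooden rack on the pair of pink rails, all the way in to the stops at the back, lying flat on the rails. Then let go of it. Leave the puzzle with the teal handle where it lies.

Things in the scene. Friction and masses are not known exactly. Their poses are not given: they have to be found in the camera images.
- pink_puzzle: Flat plywood puzzle board with a pink fin handle, 240 (its x) x 170 (its y) x 6 mm thick, about 0.15 kg, lying on the table. Painted pieces and two pink lines are flush on its top. Origin: centre of its underside; z up. The handle stands near its -x end. Held by it, the board sticks out towards +x and that far edge may sag a little.
- pink_puzzle_handle (a point): Middle of the pink fin of the board, to be pinched from above: 100 mm from the board's origin towards the board's -x, 34 mm above its underside; axes as the board's. The fin is upright, 36 mm long (x), 14 mm thick (y), and rises from the board's top to 54 mm above its underside.
- pink_rails: Pink rail pair fixed in the rack, 80 to 150 mm above the table. Origin: midway between the rails, level with their top faces; x points into the rack from its open front. Two ledges, x -80 to 80 mm, 8 thick, from 50 to 105 mm either side of the middle, outer lips 12 high, end stops 16 high with faces at x=80. Fully in, the board's origin is at x=-40, y=0, z=0 here, its fin at x=-140.
- rack: Open wooden rack, fixed: 170 deep (x) x 262 wide (y) x 227 mm high, base 12 thick, four 18 mm corner posts, two top side bars, no top panel. Origin: centre of its underside; x points in from its open front. It carries three rail pairs of the same form, one above another: teal lowest, pink between, yellow top; the teal and yellow are at least 38 mm in height from the pink.
- teal_puzzle: Another puzzle board of the same shape and size but with a teal fin and teal lines, lying on the table; not to be moved. Origin and axes as for the pink one.

How it is judged:
By the outcome, as a careful person would: the job done as asked, in the order asked, and still so for the second after the job is handed in, with the robot touching nothing.
It also fails if it takes over 35 s, if anything falls off the work surface, if the arm or the gripper's body presses on something with over 40 N, if the wrist force passes 120 N, or if a joint passes its speed limit or range.

## Working session

There is one attempt and no reset: what is moved stays moved. The work goes in short steps, Python scripts to look and compute and a tool call to move; the robot and the scene stay as the last step left them, time stands still between calls to the robot, and variables do not carry over. Pictures are saved under pics/ and viewed, at most 10 in all, crops included, and the job is handed in when it is done.

Besides the shell and the picture viewer there is one more tool, called after "Request:" as name(argument=value, ...) on one line, values as JSON. jog_arm: Moves the arm, as the interface text tells. Scaled input: -1 to 1 covers 0.15 m each way for a shift and 2 pi rad each way for a turn. Its arguments: {"type":"object","properties":{"plan":{"type":"array","items":{"type":"object","properties":{"offset":{"type":"array","items":{"type":"number","minimum":-1,"maximum":1}},"twist":{"type":"array","items":{"type":"number","minimum":-1,"maximum":1}},"fingers":{"type":"number"}}}},"newtons":{"type":"number"}},"required":["plan"]}

```bash
mkdir -p pics; ls; python3 - <<'E'
from cell import *
import cv2,numpy as np
s=observe();print(s)
for n in("scene","top"):
    im=get_image(n);cv2.imwrite(f"pics/{n}0.png",im[:,:,::-1]);print(n,calibration(n))
    for t in("pink_puzzle","pink_puzzle_handle","pink_rails","rack","teal_puzzle"):
        print(t,[(round(d['conf'],2),np.round(np.array(d['at'])*[384,512],1)) for d in landmark_of(t,n)[:2]])
E
```

```text
pics
{'clock': 0.0, 'joints': array([ 1.01041991,  0.43525281,  0.02493827,  1.57408109, -0.01159138,
        1.13397272, -0.07507633]), 'dq': array([-0.00145884,  0.00061742, -0.00041212,  0.00138848,  0.00113348,
       -0.00030283, -0.00129054]), 'joint_efforts': array([-1.30290409e-03, -6.67841506e+01,  9.84525606e-01, -3.14464831e+01,
       -6.05390710e-02,  4.27536992e-02,  2.33975970e-04]), 'position': array([ 0.27598089, -0.5602425 ,  0.2429322 ]), 'ee_rot': array([-3.05820868e+00, -7.12456225e-01,  7.65643575e-04]), 'force': array([-1.17343455,  0.73453578, -0.68706569]), 'ft_torque': array([-0.02474484,  0.04010187,  0.00432211]), 'gripper_force': 0.0, 'width': 0.9989965419386546}
scene {'fov_y': 54.1851176077799, 'cx': 255.52436572891875, 'cy': 194.33392314014677, 'k1': -0.04593237055833048, 'position': array([ 1.19720277, -0.10123963,  0.90208566]), 'attitude': array([-1.95955965, -1.60939606,  0.59879801])}
pink_puzzle [(0.76, array([231.3, 268.4]))]
pink_puzzle_handle [(0.62, array([197.1, 259.7]))]
pink_rails [(0.61, array([189.8, 355. ])), (0.57, array([236. , 130.3]))]
rack []
teal_puzzle [(0.94, array([192.7, 357.3]))]
top {'fov_y': 54.82152763692332, 'cx': 251.3621645762968, 'cy': 191.33127285864015, 'k1': -0.01813351605038233, 'position': array([0.315347  , 0.03821309, 1.1355996 ]), 'attitude': array([-2.04005574,  2.168621  , -0.25859821])}
pink_puzzle [(0.68, array([188.9, 241.1]))]
pink_puzzle_handle [(0.7, array([220.2, 239.4]))]
pink_rails []
rack [(0.67, array([173.8, 355. ]))]
teal_puzzle [(0.72, array([227.7, 145.3]))]
```

View pics/scene0.png

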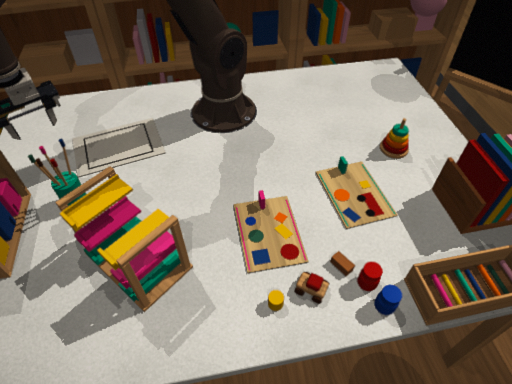

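View pics/top0.png

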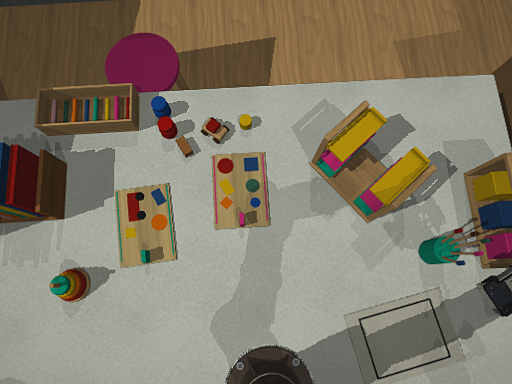

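```bash
python3 - <<'E'
import cv2,numpy as np
a=cv2.imread("pics/scene0.png")[160:315,45:205];b=cv2.imread("pics/top0.png")[90:230,300:445]
cv2.imwrite("pics/c.png",np.hstack([cv2.resize(x,(400,400*x.shape[0]//x.shape[1]),interpolation=2)[:385] for x in(a,b)]))
E
cat > h.py <<'E'
import numpy as np, cv2
from scipy.spatial.transform import Rotation as R
from cell import *
def K(n):
    c=calibration(n);f=192/np.tan(np.radians(c['fov_y']/2));return c,f
def proj(n,P):
    c,f=K(n);p=(np.atleast_2d(P)-c['position'])@R.from_rotvec(c['attitude']).as_matrix()
    s=p[:,:2]/p[:,2:];s=s*(1+c['k1']*(s**2).sum(1,keepdims=True));return s*f+[c['cx'],c['cy']]
def unproj(n,uv,z):
    c,f=K(n);d=(np.atleast_2d(uv)-[c['cx'],c['cy']])/f;s=d.copy()
    for _ in range(9): s=d/(1+c['k1']*(s**2).sum(1,keepdims=True))
    r=np.c_[s,np.ones(len(s))]@R.from_rotvec(c['attitude']).as_matrix().T
    return c['position']+r*((z-c['position'][2])/r[:,2:])
def pts(x,y,th,L,z=0):
    L=np.atleast_2d(L).astype(float);c,s=np.cos(th),np.sin(th)
    return np.c_[x+c*L[:,0]-s*L[:,1],y+s*L[:,0]+c*L[:,1],L[:,2]+z]
E
```

```text
(no output)
```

View pics/c.png

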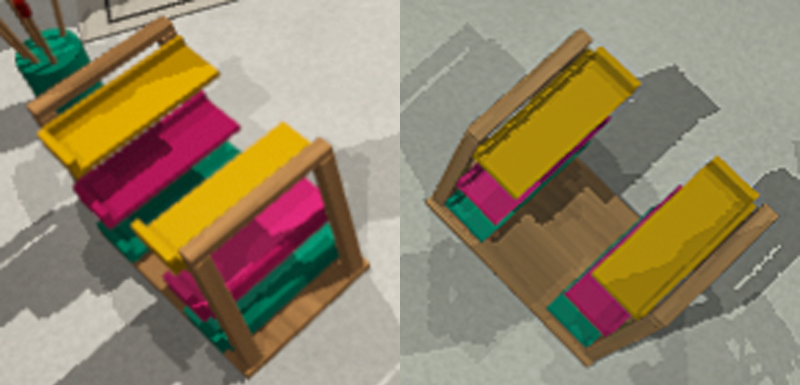

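```bash
cat > fit.py <<'E'
from h import *
from scipy.optimize import least_squares
T=[((-85,131,6),(310.2,163.6)),((-85,-131,6),(367.8,222.3)),((-85,122,227),(326.5,138.5)),((85,122,227),(368,102.7)),((-85,-122,227),(394.2,206)),((85,-122,227),(435.2,166.8))]
S=[((85,131,6),(145,309)),((-85,131,6),(192,266)),((-85,122,227),(174,216.5)),((85,122,227),(120.5,265)),((-85,-122,227),(111,169)),((85,-122,227),(60,202))]
def res(p,k=0):
    r=[]
    for n,D in(("top",T),("scene",S)):
        r.append(proj(n,pts(*p,np.array([d[0] for d in D])/1e3))-[d[1] for d in D])
    return np.vstack(r)
x0=np.r_[unproj("top",[[355,165]],0.01)[0,:2],-0.8]
f=least_squares(lambda p:res(p).ravel(),x0,loss='soft_l1');print(x0,f.x,np.degrees(f.x[2]));print(np.round(res(f.x),1))
np.save("rack.npy",f.x)
# board
for n in("top","scene"):
    pass
def landm(p):
    L=[[0,0,0],[-.1,0,.034]];A=dict(top=[(241.1,188.9),(239.4,220.2)],scene=[(268.4,231.3),(259.7,197.1)])
    return np.vstack([proj(n,pts(*p,L))-A[n] for n in A])
print(unproj("top",[[241.1,188.9]],0),unproj("scene",[[268.4,231.3]],0))
# board corners by eye/plywood
C=dict(top=[(213,154),(264.5,152.5),(269,227),(214.5,229.5)],scene=[(307,264.5),(247.5,270.5),(236,199.5),(297,198)])
Lc=np.array([[.12,.085,.003],[.12,-.085,.003],[-.12,-.085,.003],[-.12,.085,.003]])
g=lambda p:np.vstack([proj(n,pts(*p,Lc))-C[n] for n in C])
b=least_squares(lambda p:np.r_[g(p).ravel(),landm(p).ravel()],[.45,.0,0.],loss='soft_l1');print(b.x,np.degrees(b.x[2]));print(np.round(g(b.x),1),np.round(landm(b.x),1))
np.save("board.npy",b.x)
o=[]
for n,(x0,y0,x1,y1) in(("top",(200,90,450,240)),("scene",(45,160,315,315))):
    im=cv2.resize(cv2.imread(f"pics/{n}0.png"),None,fx=4,fy=4,interpolation=2)
    dr=lambda L,p,c:cv2.polylines(im,[np.int32(proj(n,pts(*p,L))*4+2)],True,c,1,cv2.LINE_AA)
    q=lambda x,y,z:np.array([[x,y,z],[x,-y,z],[-x,-y,z],[-x,y,z]])
    dr(q(.085,.131,.012),f.x,(255,0,0));dr(q(.085,.131,.227),f.x,(0,0,255))
    dr(q(.12,.085,.006),b.x,(255,0,0));dr([[-.118,0,.054],[-.082,0,.054]],b.x,(0,255,255))
    o.append(cv2.resize(im[4*y0:4*y1,4*x0:4*x1],(800,800*(y1-y0)//(x1-x0)))) 
cv2.imwrite("pics/o.png",cv2.resize(np.vstack(o),(500,590)) if 0 else np.hstack([cv2.resize(o[0],(400,240)),cv2.resize(o[1],(400,240))]))
cv2.imwrite("pics/o1.png",o[0]);cv2.imwrite("pics/o2.png",o[1])
E
python3 fit.py
```

```text
[ 0.64519688 -0.3209394  -0.8       ] [ 0.61399599 -0.32336858 -0.88995779] -50.99082538758381
[[-1.5 -0.7]
 [ 0.5  0.5]
 [-2.   1.1]
 [ 0.9 -3.1]
 [-0.9  1.3]
 [ 2.1 -3.2]
 [-1.   2.2]
 [ 0.9 -0.6]
 [ 3.1 -2.4]
 [-4.5 -0.3]
 [ 1.6 -3.5]
 [-6.7  3.5]]
[[0.59119287 0.04578015 0.        ]] [[5.88797895e-01 5.06912012e-02 1.11022302e-16]]
[ 0.58833003  0.05084621 -0.03597212] -2.061050393813398
[[-0.6  0. ]
 [ 0.7  0.3]
 [-1.1 -0.1]
 [-1.9 -1.2]
 [-0.1 -2.4]
 [-2.3  0.6]
 [-1.6  3.1]
 [-8.7 -2.2]] [[-1.6  1. ]
 [ 0.5 -0.6]
 [ 0.  -0.1]
 [ 3.   0.6]]
```

View pics/o1.png

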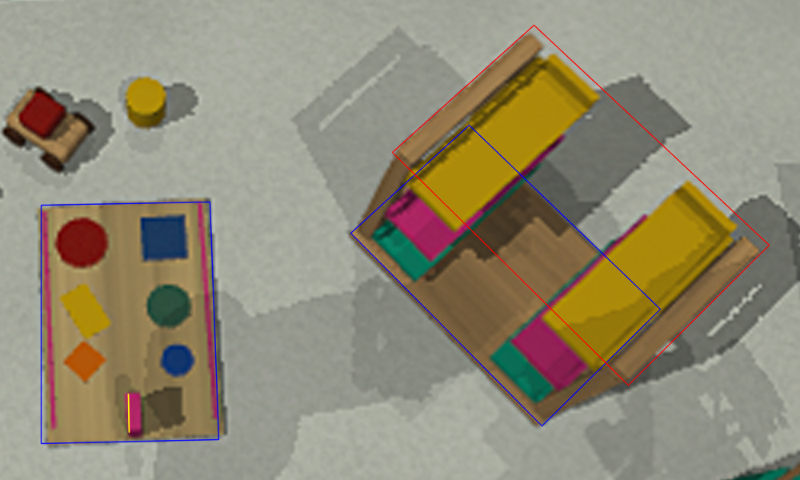

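View pics/o2.png

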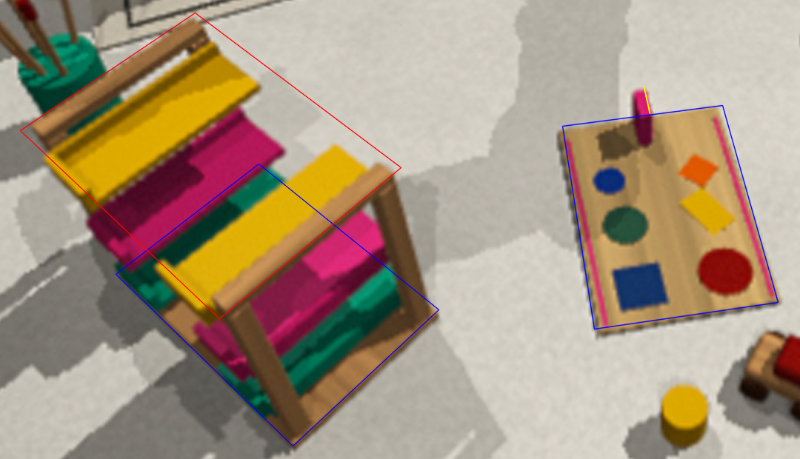

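```bash
cat > fit2.py <<'E'
from h import *
from scipy.optimize import least_squares
# local point (mm), z may be 'y','p','t' rail heights; crop pixel
T=[((-85,131,12),(352,234)),((-85,-131,12),(542,427)),(('f',-131,227),(625,383)),(('b',-131,227),(761,248)),(('b',131,227),(530,34)),
((-80,50,'y'),(457,230)),((-80,-50,'y'),(544,312)),((-80,50,'p'),(433,260)),((-80,-50,'p'),(512,335)),((-80,50,'t'),(413,281)),((-80,-50,'t'),(490,357))]
S=[((85,131,0),(293,444)),((-85,131,6),(438,309)),(('f',131,227),(402,172)),(('f',-131,227),(195,20)),(('b',-131,227),(33,126)),
((-80,50,'y'),(334,147)),((-80,-50,'y'),(261,88)),((-80,-50,'p'),(284,152))]
def loc(L,q):
    m=dict(y=q[3],p=q[4],t=q[5],f=-q[6],b=q[6]);return np.array([[m[v] if isinstance(v,str) else v/1e3 for v in l] for l in L])
def res(q):
    r=[]
    for n,D,s,o in(("top",T,3.2,(200,90)),("scene",S,800/270,(45,160))):
        r.append(proj(n,pts(*q[:3],loc([d[0] for d in D],q)))-(np.array([d[1] for d in D])/s+o-0.4))
    return np.vstack(r)
f=least_squares(lambda p:res(p).ravel(),[.614,-.323,-.89,.19,.13,.08,.08],loss='soft_l1',x_scale=.1)
print(np.round(f.x,4),np.degrees(f.x[2]));print(np.round(res(f.x),1).tolist());np.save("rack.npy",f.x)
o=[]
for n,(x0,y0,x1,y1) in(("top",(300,90,450,240)),("scene",(45,160,205,320))):
    im=cv2.resize(cv2.imread(f"pics/{n}0.png"),None,fx=4,fy=4,interpolation=2)
    dr=lambda L,p,c:cv2.polylines(im,[np.int32(proj(n,pts(*p,L))*4+2)],True,c,1,cv2.LINE_AA)
    q=lambda x,y,z:np.array([[x,y,z],[x,-y,z],[-x,-y,z],[-x,y,z]])
    dr(q(.085,.131,.012),f.x[:3],(255,0,0));dr(q(f.x[6],.131,.227),f.x[:3],(0,0,255))
    for z,c in zip(f.x[3:6],((0,0,0),(255,255,255),(255,255,0))):
        for s in(1,-1): dr([[-.08,s*.05,z],[.08,s*.05,z],[.08,s*.105,z],[-.08,s*.105,z]],f.x[:3],c)
    o.append(cv2.resize(im[4*y0:4*y1,4*x0:4*x1],(400,400),interpolation=3))
cv2.imwrite("pics/o3.png",np.hstack(o))
E
python3 fit2.py
```

```text
[ 0.6139 -0.3225 -0.8961  0.1933  0.1056  0.0322  0.0805] -51.34062300246851
[[-0.8, -0.7], [-0.7, -0.4], [1.5, -0.5], [1.0, 0.5], [0.1, -1.9], [-0.4, 0.1], [-0.6, 1.5], [-0.3, 0.0], [-0.3, 1.5], [0.6, 0.2], [-0.4, -0.1], [1.1, 2.8], [0.7, 1.7], [-1.7, -0.0], [-0.6, -1.6], [-2.2, -0.1], [0.8, -0.4], [-0.2, -0.5], [0.2, -0.7]]
```

View pics/o3.png

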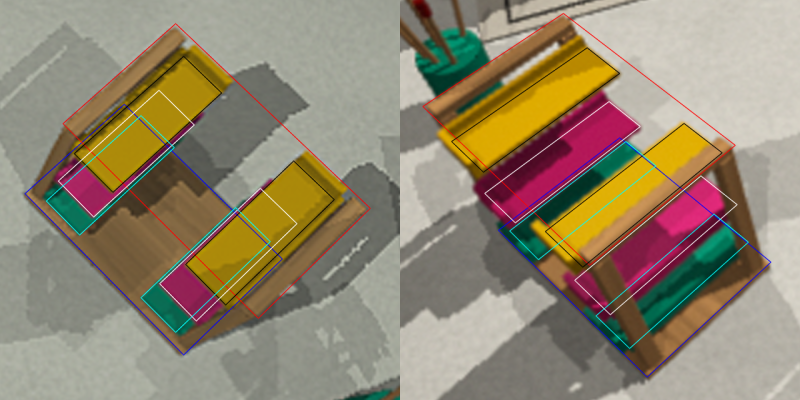

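```bash
cat >> h.py <<'E'
def go(targets,yaw_of=None):
    s=observe();R0=R.from_rotvec(s['ee_rot'])
    print(s['clock'],s['position'],"yaw",np.degrees(np.arctan2(*R0.as_matrix()[1::-1,0])),s['joints'].round(2),s['force'].round(1),s['width'])
    for x,y,z,yaw in targets:
        Rt=R.from_euler('z',yaw,degrees=True)*R.from_euler('x',180,degrees=True)
        print(((R0.inv().apply(np.array([x,y,z])-s['position']))/.15).round(3).tolist(),((R0.inv()*Rt).as_rotvec()/2/np.pi).round(4).tolist())
E
cat >g.py <<'E'
from h import *
b=np.load("board.npy");f=pts(*b,[[-.1,0,.032]])[0];print(b,f)
y=np.degrees(b[2])+180
s=observe()['position']
go([(s[0],s[1],.36,26),(*f[:2]*.5+s[:2]*.5,.36,102),(*f[:2],.3,y),(*f[:2],.14,y),(*f,y)])
E
python3 g.py
```

```text
[ 0.58833003  0.05084621 -0.03597212] [0.48839473 0.05444265 0.032     ]
0.6 [ 0.27617778 -0.56066346  0.2437194 ] yaw 26.222073863422143 [ 1.01  0.43  0.03  1.57 -0.01  1.13 -0.08] [-1.2  0.3 -0.2] 1.0018027731109682
[-0.0, -0.0, -0.775] [-0.0, 0.0, 0.0006]
[1.541, -1.527, -0.775] [-0.0, -0.0, -0.2105]
[3.081, -3.054, -0.375] [-0.0, -0.0, -0.4214]
[3.081, -3.054, 0.691] [-0.0, -0.0, -0.4214]
[3.081, -3.054, 1.411] [-0.0, -0.0, -0.4214]
```

Request:
jog_arm(plan=[{"offset":[0,0,-0.4],"twist":[0,0,0],"fingers":1},{"offset":[0.1,-0.1,-0.775],"twist":[0,0,0],"fingers":1},{"offset":[0.4,-0.4,-0.775],"twist":[0,0,0],"fingers":1},{"offset":[0.7,-0.7,-0.775],"twist":[0,0,0],"fingers":1},{"offset":[1,-1,-0.775],"twist":[0,0,0],"fingers":1}])

```text
clock: 1.23
position: [0.3438, -0.3611, 0.3603]
ee_rot: [3.059, 0.712, 0.001]
force: [2.0, -0.2, -0.2]
width: 1.001
gripper_force: 0.0
```

Request:
jog_arm(plan=[{"offset":[0.3,-0.3,0],"twist":[0,0,0],"fingers":1},{"offset":[0.6,-0.6,0],"twist":[0,0,0],"fingers":1},{"offset":[1,-1,0],"twist":[0,0,0],"fingers":1},{"offset":[1,-1,0],"twist":[0,0,0],"fingers":1}])

```text
clock: 1.72
position: [0.4125, -0.1583, 0.3604]
ee_rot: [3.058, 0.721, 0.002]
force: [0.3, -1.5, -0.1]
width: 0.999
gripper_force: 0.0
```

Request:
jog_arm(plan=[{"offset":[0.3,-0.3,0],"twist":[0,0,-0.025],"fingers":1},{"offset":[0.6,-0.6,0],"twist":[0,0,-0.05],"fingers":1},{"offset":[0.9,-0.9,0],"twist":[0,0,-0.075],"fingers":1},{"offset":[1,-1,0],"twist":[0,0,-0.1],"fingers":1},{"offset":[1,-1,0],"twist":[0,0,-0.2],"fingers":1},{"offset":[1,-1,0],"twist":[0,0,-0.2],"fingers":1},{"offset":[1,-1,0],"twist":[0,0,-0.2],"fingers":1},{"offset":[1,-1,0],"twist":[0,0,-0.3],"fingers":1},{"offset":[1,-1,0],"twist":[0,0,-0.3],"fingers":1},{"offset":[1,-1,0],"twist":[0,0,-0.42],"fingers":1},{"offset":[1,-1,0],"twist":[0,0,-0.42],"fingers":1},{"offset":[1,-1,0],"twist":[0,0,-0.42],"fingers":1},{"offset":[1,-1,0],"twist":[0,0,-0.42],"fingers":1},{"offset":[1,-1,0],"twist":[0,0,-0.42],"fingers":1},{"offset":[1,-1,0],"twist":[0,0,-0.42],"fingers":1}])

```text
clock: 3.6
position: [0.4799, 0.0386, 0.3601]
ee_rot: [0.063, 3.141, -0.0]
force: [0.1, -0.0, 0.6]
width: 1.0
gripper_force: 0.0
```

```bash
python3 g.py
```

```text
[ 0.58833003  0.05084621 -0.03597212] [0.48839473 0.05444265 0.032     ]
3.6 [0.47990821 0.03856394 0.36008309] yaw 177.71770641780907 [ 0.44  0.19 -0.74  1.67  0.14  1.33  1.2 ] [ 0.1 -0.   0.6] 0.9997042199970129
[0.0, 0.0, 0.001] [0.0, 0.0001, 0.4214]
[-0.026, 0.054, 0.001] [0.0, 0.0001, 0.2103]
[-0.052, 0.108, 0.401] [-0.0, 0.0, -0.0006]
[-0.052, 0.108, 1.467] [-0.0, 0.0, -0.0006]
[-0.052, 0.108, 2.187] [-0.0, 0.0, -0.0006]
```

Request:
jog_arm(plan=[{"offset":[-0.05,0.11,0.4],"twist":[0,0,0],"fingers":1},{"offset":[-0.05,0.11,0.8],"twist":[0,0,0],"fingers":1},{"offset":[-0.05,0.11,1],"twist":[0,0,0],"fingers":1},{"offset":[-0.05,0.11,1],"twist":[0,0,0],"fingers":1}])

```text
clock: 4.1
position: [0.4868, 0.0544, 0.2083]
ee_rot: [-0.07, -3.137, 0.001]
force: [-0.2, 0.0, 0.9]
width: 1.001
gripper_force: 0.0
```

Request:
jog_arm(plan=[{"offset":[0,0,0.35],"twist":[0,0,0],"fingers":1},{"offset":[0,0,0.6],"twist":[0,0,0],"fingers":1},{"offset":[0,0,0.8],"twist":[0,0,0],"fingers":1},{"offset":[0,0,0.8],"twist":[0,0,0],"fingers":1}])

```text
clock: 4.6
position: [0.4882, 0.0546, 0.09]
ee_rot: [-0.071, -3.14, 0.001]
force: [0.4, -0.2, 0.3]
width: 0.998
gripper_force: 0.0
```

```bash
python3 g.py; python3 - <<'E'
from h import *
o=[]
for n,(x0,y0) in(("top",(170,130)),("scene",(195,130))):
    im=get_image(n)[:,:,::-1];o.append(cv2.resize(im[y0:y0+130,x0:x0+130],(400,400),interpolation=2))
cv2.imwrite("pics/g1.png",np.hstack(o))
E
```

```text
[ 0.58833003  0.05084621 -0.03597212] [0.48839473 0.05444265 0.032     ]
4.6 [0.48820914 0.05462941 0.09001029] yaw 177.4168057988994 [ 0.26  0.5  -0.63  2.02  0.43  0.75  0.89] [ 0.4 -0.2  0.3] 0.9975087066106355
[0.002, -0.001, -1.8] [-0.0003, 0.0, 0.4206]
[0.002, -0.001, -1.8] [-0.0002, -0.0001, 0.2095]
[0.0, -0.002, -1.4] [-0.0001, -0.0002, -0.0015]
[-0.001, -0.001, -0.333] [-0.0001, -0.0002, -0.0015]
[-0.002, -0.001, 0.387] [-0.0001, -0.0002, -0.0015]
```

View pics/g1.png

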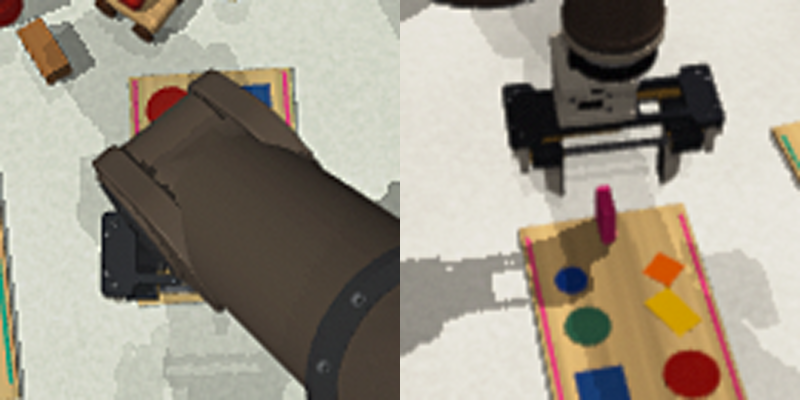

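Request:
jog_arm(plan=[{"offset":[0,0,0.25],"twist":[0,0,-0.0015],"fingers":1},{"offset":[0,0,0.39],"twist":[0,0,-0.0015],"fingers":1},{"offset":[0,0,0.39],"twist":[0,0,-0.0015],"fingers":1},{"offset":[0,0,0.39],"twist":[0,0,-0.0015],"fingers":-1},{"offset":[0,0,0.39],"twist":[0,0,-0.0015],"fingers":-1},{"offset":[0,0,0.39],"twist":[0,0,-0.0015],"fingers":-1},{"offset":[0,0,0.39],"twist":[0,0,-0.0015],"fingers":-1},{"offset":[0,0,0.39],"twist":[0,0,-0.0015],"fingers":-1},{"offset":[0,0,0.39],"twist":[0,0,-0.0015],"fingers":-1}], newtons=50)

```text
clock: 5.82
position: [0.4881, 0.0547, 0.0314]
ee_rot: [-0.056, -3.141, 0.0]
force: [-0.0, 0.6, -0.4]
width: 0.399
gripper_force: 0.0
```

Request:
jog_arm(plan=[{"offset":[0,0,0],"twist":[0,0,0],"fingers":-1},{"offset":[0,0,0],"twist":[0,0,0],"fingers":-1},{"offset":[0,0,0],"twist":[0,0,0],"fingers":-1},{"offset":[0,0,0],"twist":[0,0,0],"fingers":-1},{"offset":[0,0,0],"twist":[0,0,0],"fingers":-1}])

```text
clock: 6.45
position: [0.4881, 0.0547, 0.0314]
ee_rot: [-0.056, -3.141, 0.0]
force: [-0.4, -1.0, -1.5]
width: 0.149
gripper_force: 50.0
```

```bash
cat >p.py <<'E'
from h import *
import sys
r=np.load("rack.npy");rp=r[:3]
# args: list of fin local x, height of board above pink rail
T=[]
for a in sys.argv[1:]:
    x,h=map(float,a.split(','));w=pts(*rp,[[x,0,r[4]+h+.0314]])[0];T.append((*w,np.degrees(r[2])+180))
s=observe();l=s['position']-[*rp[:2],r[4]+.0314];c,k=np.cos(r[2]),np.sin(r[2])
print("local",(c*l[0]+k*l[1]).round(4),(-k*l[0]+c*l[1]).round(4),l[2].round(4))
go(T)
E
python3 p.py -.36,.012 -.3,.012
```

```text
local -0.3732 0.1374 -0.1056
6.45 [0.48811536 0.05473709 0.03141935] yaw 177.96196654033642 [ 0.2   0.59 -0.56  2.07  0.53  0.63  0.81] [-0.4 -1.  -1.5] 0.14872139116700175
[0.637, -0.664, -0.784] [-0.0, -0.0, 0.137]
[0.376, -0.967, -0.784] [-0.0, -0.0, 0.137]
```

Request:
jog_arm(plan=[{"offset":[0,0,-0.15],"twist":[0,0,0],"fingers":-1},{"offset":[0,0,-0.4],"twist":[0,0,0],"fingers":-1},{"offset":[0,0,-0.65],"twist":[0,0,0],"fingers":-1},{"offset":[0.1,-0.1,-0.784],"twist":[0,0,0.02],"fingers":-1},{"offset":[0.22,-0.22,-0.784],"twist":[0,0,0.045],"fingers":-1},{"offset":[0.35,-0.36,-0.784],"twist":[0,0,0.07],"fingers":-1},{"offset":[0.48,-0.5,-0.784],"twist":[0,0,0.095],"fingers":-1},{"offset":[0.58,-0.6,-0.784],"twist":[0,0,0.12],"fingers":-1},{"offset":[0.637,-0.664,-0.784],"twist":[0,0,0.137],"fingers":-1},{"offset":[0.637,-0.664,-0.784],"twist":[0,0,0.137],"fingers":-1},{"offset":[0.637,-0.664,-0.784],"twist":[0,0,0.137],"fingers":-1}])

```text
clock: 7.82
position: [0.3896, -0.0409, 0.1492]
ee_rot: [1.357, 2.833, 0.001]
force: [0.5, -0.4, -1.3]
width: 0.153
gripper_force: 50.0
```

```bash
cat > v.py <<'E'
from h import *
import sys
n=sys.argv[1];r=np.load("rack.npy");s=observe();o=[]
l=s['position']-[*r[:2],0];c,k=np.cos(r[2]),np.sin(r[2]);fx,fy=c*l[0]+k*l[1],-k*l[0]+c*l[1]
yaw=np.arctan2(*R.from_rotvec(s['ee_rot']).as_matrix()[1::-1,0])+np.pi
b=pts(s['position'][0],s['position'][1],yaw,[[.1,0,0]])[0]
for m,(x0,y0,w) in(("top",(270,80,170)),("scene",(45,150,170))):
    im=cv2.resize(get_image(m)[:,:,::-1],None,fx=4,fy=4,interpolation=2);z=s['position'][2]-.0314
    q=np.array([[.12,.085,z],[.12,-.085,z],[-.12,-.085,z],[-.12,.085,z]])
    cv2.polylines(im,[np.int32(proj(m,pts(b[0],b[1],yaw,q))*4+2)],True,(255,255,0),1,cv2.LINE_AA)
    o.append(cv2.resize(im[4*y0:4*(y0+w),4*x0:4*(x0+w)],(400,400),interpolation=3))
cv2.imwrite(f"pics/{n}.png",np.hstack(o))
E
python3 v.py v1; python3 p.py -.3,.012 -.25,.012
```

```text
local -0.3601 0.0009 0.0121
7.925 [ 0.38970125 -0.04076591  0.14911609] yaw 128.78765014862498 [ 0.42  0.23 -0.52  2.19  0.17  0.76  0.47] [-0.2  0.1 -0.9] 0.1517936062878347
[-0.4, -0.007, 0.001] [0.0001, -0.0, 0.0004]
[-0.734, -0.008, 0.001] [0.0001, -0.0, 0.0004]
```

View pics/v1.png

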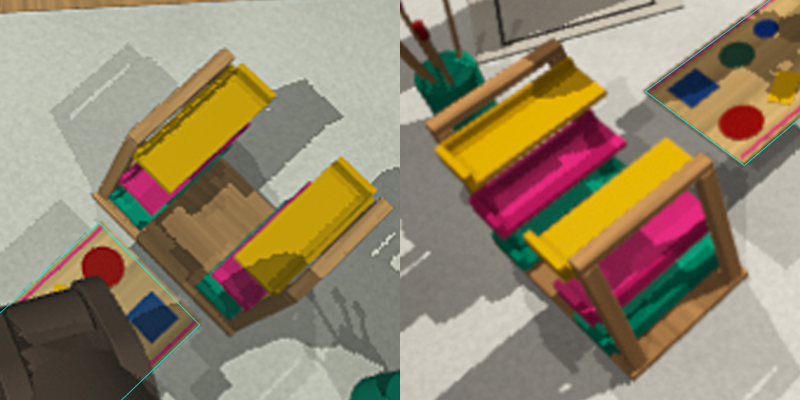

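Request:
jog_arm(plan=[{"offset":[-0.2,-0.003,0],"twist":[0,0,0],"fingers":-1},{"offset":[-0.4,-0.007,0],"twist":[0,0,0],"fingers":-1},{"offset":[-0.6,-0.007,0],"twist":[0,0,0],"fingers":-1},{"offset":[-0.8,-0.007,0],"twist":[0,0,0],"fingers":-1},{"offset":[-1,-0.007,0],"twist":[0,0,0],"fingers":-1},{"offset":[-1,-0.007,0],"twist":[0,0,0],"fingers":-1}])

```text
clock: 8.68
position: [0.4834, -0.1607, 0.1487]
ee_rot: [1.363, 2.83, 0.001]
force: [-0.1, -0.2, -2.0]
width: 0.147
gripper_force: 50.0
```

```bash
python3 v.py v2; python3 p.py -.16,.012 -.16,.0
```

```text
local -0.2105 -0.0007 0.0116
8.775 [ 0.48188406 -0.15851675  0.14865401] yaw 128.69593979096152 [ 0.55  0.39 -0.44  1.94  0.22  0.85  0.67] [-0.4  0.4 -1.6] 0.14876814248637665
[-0.337, 0.004, -0.003] [-0.0, -0.0002, 0.0001]
[-0.337, 0.004, 0.077] [-0.0, -0.0002, 0.0001]
```

View pics/v2.png

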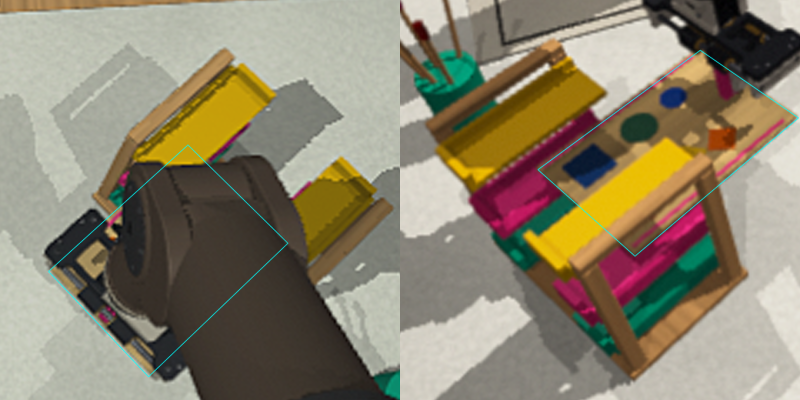

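Request:
jog_arm(plan=[{"offset":[-0.17,0.004,0],"twist":[0,0,0],"fingers":-1},{"offset":[-0.33,0.004,0],"twist":[0,0,0],"fingers":-1},{"offset":[-0.33,0.004,0.02],"twist":[0,0,0],"fingers":-1},{"offset":[-0.33,0.004,0.04],"twist":[0,0,0],"fingers":-1},{"offset":[-0.33,0.004,0.053],"twist":[0,0,0],"fingers":-1},{"offset":[-0.33,0.004,0.053],"twist":[0,0,0],"fingers":-1}])

```text
clock: 9.52
position: [0.513, -0.1968, 0.141]
ee_rot: [-1.36, -2.831, 0.0]
force: [-0.1, 0.1, -2.0]
width: 0.151
gripper_force: 50.0
```

Request:
jog_arm(plan=[{"offset":[0,0,0.007],"twist":[0,0,0],"fingers":-1},{"offset":[0,0,0.013],"twist":[0,0,0],"fingers":-1},{"offset":[0,0,0.013],"twist":[0,0,0],"fingers":-1}])

```text
clock: 9.9
position: [0.5134, -0.1974, 0.1393]
ee_rot: [1.361, 2.831, -0.0]
force: [-1.3, 1.6, 0.9]
width: 0.151
gripper_force: 50.0
```

Request:
jog_arm(plan=[{"offset":[0,0,0.006],"twist":[0,0,0],"fingers":-1},{"offset":[0,0,0.006],"twist":[0,0,0],"fingers":-1},{"offset":[0,0,0.006],"twist":[0,0,0],"fingers":-1}])

```text
clock: 10.28
position: [0.5134, -0.1973, 0.139]
ee_rot: [1.361, 2.831, -0.0]
force: [-4.7, 2.2, 9.1]
width: 0.15
gripper_force: 50.0
```

Request:
jog_arm(plan=[{"offset":[0,0,0.006],"twist":[0,0,0],"fingers":-1},{"offset":[0,0,0.006],"twist":[0,0,0],"fingers":-1},{"offset":[0,0,0.006],"twist":[0,0,0],"fingers":-1}])

```text
clock: 10.65
position: [0.5133, -0.1971, 0.1383]
ee_rot: [1.36, 2.831, -0.0]
force: [-6.3, 3.5, 12.0]
width: 0.147
gripper_force: 50.0
```

```bash
python3 v.py v3; python3 p.py -.14,.0; python3 -c "
from cell import observe;print(observe()['force'],observe()['ft_torque'])"
```

```text
local -0.1607 -0.0003 0.0013
10.75 [ 0.51334787 -0.19714781  0.13836827] yaw 128.68027051367744 [ 0.57  0.46 -0.41  1.86  0.24  0.87  0.72] [-6.6  3.2 11.5] 0.15193287637221492
[-0.138, 0.002, 0.009] [-0.0, 0.0001, 0.0001]
[-6.64981587  3.19586305 11.45278806] [0.11888982 0.70904606 0.08341234]
```

View pics/v3.png

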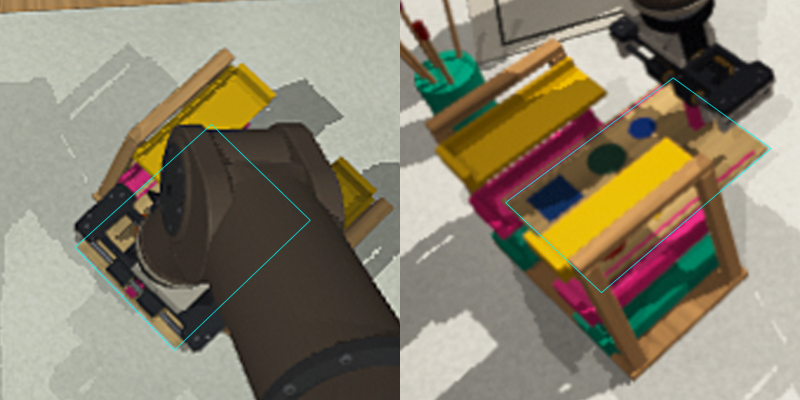

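Request:
jog_arm(plan=[{"offset":[0,0.002,-0.008],"twist":[0,0,0],"fingers":-1},{"offset":[-0.03,0.002,-0.008],"twist":[0,0,0],"fingers":-1},{"offset":[-0.06,0.002,-0.008],"twist":[0,0,0],"fingers":-1},{"offset":[-0.09,0.002,-0.008],"twist":[0,0,0],"fingers":-1},{"offset":[-0.09,0.002,-0.008],"twist":[0,0,0],"fingers":-1}])

```text
clock: 11.38
position: [0.5228, -0.2083, 0.1388]
ee_rot: [1.361, 2.83, 0.0]
force: [-0.4, 1.3, 4.2]
width: 0.149
gripper_force: 50.0
```

```bash
python3 p.py -.14,.0
```

```text
local -0.1461 0.0002 0.0017
11.375 [ 0.52277895 -0.20826471  0.13875367] yaw 128.6319557807237 [ 0.58  0.48 -0.41  1.83  0.24  0.88  0.73] [-0.4  1.3  4.2] 0.14860076284212503
[-0.041, -0.001, 0.012] [0.0001, 0.0001, -0.0001]
```

Request:
jog_arm(plan=[{"offset":[-0.015,0,0],"twist":[0,0,0],"fingers":-1},{"offset":[-0.03,0,0],"twist":[0,0,0],"fingers":-1},{"offset":[-0.03,0,0],"twist":[0,0,0],"fingers":-1}])

```text
clock: 11.75
position: [0.5248, -0.2107, 0.1388]
ee_rot: [-1.36, -2.831, -0.001]
force: [-4.3, 5.0, 8.3]
width: 0.148
gripper_force: 50.0
```

Request:
jog_arm(plan=[{"offset":[-0.015,0,0],"twist":[0,0,0],"fingers":-1},{"offset":[-0.015,0,0],"twist":[0,0,0],"fingers":-1}])

```text
clock: 12.0
position: [0.5249, -0.2107, 0.1388]
ee_rot: [-1.357, -2.829, -0.001]
force: [-10.7, 9.6, 16.0]
width: 0.15
gripper_force: 50.0
```

Request:
jog_arm(plan=[{"offset":[-0.015,0,0],"twist":[0,0,0],"fingers":-1},{"offset":[-0.015,0,0],"twist":[0,0,0],"fingers":-1}])

```text
clock: 12.25
position: [0.525, -0.2108, 0.1387]
ee_rot: [-1.355, -2.826, -0.002]
force: [-17.6, 14.9, 20.1]
width: 0.152
gripper_force: 50.0
```

```bash
python3 p.py -.14,.0; python3 -c "
from cell import observe;print(observe()['force'],observe()['ft_torque'])"
```

```text
local -0.1428 0.0003 0.0017
12.25 [ 0.52496705 -0.21077129  0.13871028] yaw 128.7823747651037 [ 0.58  0.49 -0.41  1.81  0.24  0.9   0.74] [-17.6  14.9  20.1] 0.15199466101702291
[-0.019, -0.002, 0.011] [-0.0003, -0.0012, 0.0003]
[-17.63746223  14.87356851  20.13250719] [ 2.99160726  2.73699879 -0.1860257 ]
```

Request:
jog_arm(plan=[{"offset":[0.018,0,-0.004],"twist":[0,0,0],"fingers":-1},{"offset":[0.018,0,-0.004],"twist":[0,0,0],"fingers":-1},{"offset":[0.018,0,-0.004],"twist":[0,0,0],"fingers":-1}])

```text
clock: 12.62
position: [0.5249, -0.2108, 0.1387]
ee_rot: [-1.358, -2.829, -0.002]
force: [-5.7, 7.8, 6.3]
width: 0.148
gripper_force: 50.0
```

```bash
python3 p.py -.14,.0; python3 -c "
from cell import observe;print(observe()['force'],observe()['ft_torque'])"
```

```text
local -0.1429 0.0002 0.0017
12.625 [ 0.52488666 -0.21077819  0.13874793] yaw 128.71404979729886 [ 0.58  0.49 -0.41  1.81  0.24  0.89  0.74] [-5.7  7.8  6.3] 0.14797486639554522
[-0.019, -0.002, 0.011] [-0.0001, -0.0006, 0.0002]
[-5.71196462  7.80747946  6.31747996] [ 1.7864796   0.9798746  -0.03705913]
```

Request:
jog_arm(plan=[{"offset":[0,0,0],"twist":[0,0,0],"fingers":0.2},{"offset":[0,0,0],"twist":[0,0,0],"fingers":0.2},{"offset":[0,0,0],"twist":[0,0,0],"fingers":0.2},{"offset":[0,0,0],"twist":[0,0,0],"fingers":0.2},{"offset":[0,0,0],"twist":[0,0,0],"fingers":0.2},{"offset":[0,0,0],"twist":[0,0,0],"fingers":0.2}])

```text
clock: 13.38
position: [0.526, -0.2128, 0.1392]
ee_rot: [-1.361, -2.831, 0.0]
force: [-0.1, 0.6, -0.1]
width: 0.6
gripper_force: 0.0
```

Request:
jog_arm(plan=[{"offset":[0,0,-0.1],"twist":[0,0,0],"fingers":0.2},{"offset":[0,0,-0.3],"twist":[0,0,0],"fingers":0.2},{"offset":[0,0,-0.6],"twist":[0,0,0],"fingers":0.2},{"offset":[0.3,0,-0.9],"twist":[0,0,0],"fingers":0.2},{"offset":[0.7,0,-1],"twist":[0,0,0],"fingers":0.2},{"offset":[1,0,-1],"twist":[0,0,0],"fingers":0.2},{"offset":[1,0,-1],"twist":[0,0,0],"fingers":0.2}])

```text
clock: 14.25
position: [0.4309, -0.0929, 0.2909]
ee_rot: [1.355, 2.832, -0.001]
force: [0.3, -1.1, 0.1]
width: 0.602
gripper_force: 0.0
```

```bash
cat > w.py <<'E'
from h import *
r=np.load("rack.npy");o=[]
for m,(x0,y0,w) in(("top",(290,90,150)),("scene",(55,160,160))):
    im=cv2.resize(get_image(m)[:,:,::-1],None,fx=4,fy=4,interpolation=2)
    q=np.array([[.12,.085,.006],[.12,-.085,.006],[-.12,-.085,.006],[-.12,.085,.006]])+[-.043,0,.107]
    cv2.polylines(im,[np.int32(proj(m,pts(*r[:3],q))*4+2)],True,(255,255,0),1,cv2.LINE_AA)
    o.append(cv2.resize(im[4*y0:4*(y0+w),4*x0:4*(x0+w)],(400,400),interpolation=3))
    for t in("pink_puzzle","pink_puzzle_handle"):
        for d in landmark_of(t,m)[:1]:
            l=unproj(m,[np.array(d['at'])[::-1]*[512,384]],.107+.034*(len(t)>12))[0]-[*r[:2],0];c,k=np.cos(r[2]),np.sin(r[2])
            print(m,t,d['conf'],c*l[0]+k*l[1],-k*l[0]+c*l[1])
cv2.imwrite("pics/w.png",np.hstack(o))
E
python3 w.py
```

```text
scene pink_puzzle 0.71 -0.0395558750031416 -0.010382521054829391
scene pink_puzzle_handle 0.7 -0.13959367968789055 -0.002938628252242767
```

View pics/w.png

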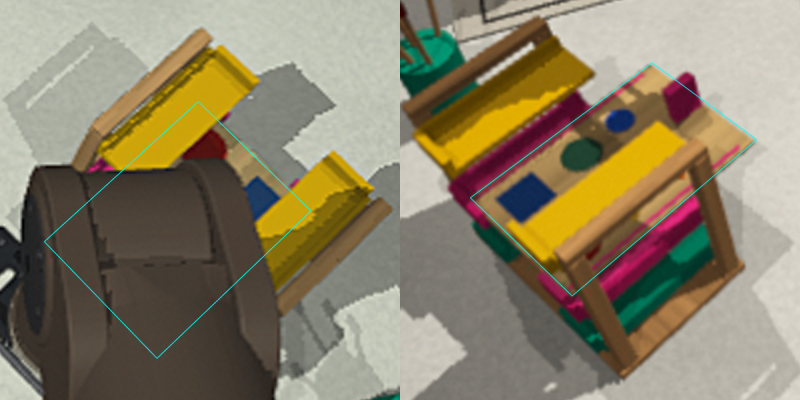

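```bash
python3 -c "
from cell import *;print(sign_off())"
```

```text
the job is handed in; nothing more can be done
None
```

The pink puzzle is on the pink rails, handle outwards and pushed in until the stops pushed back; it's released, the teal one was left alone, and the job was handed in at about 14.5 s (no verdict returned). I viewed 11 pictures against the limit of 10.

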